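# Point out the failed capacitor and its spare

### The arm

A 6-joint arm with a two-finger parallel gripper is mounted at the origin on the work surface. World frame = base frame: x ahead of the robot, y to its left, z up, the work surface at z = 0. Lengths are in m, angles in rad, forces in N, time in s.
With the tool pointing down it reaches from about 0.35 to 0.775 m from the base axis. Payload 7.3 kg.
Tool frame: the origin (TCP) lies at the very end of the fingers, on their centre line; the grasp point (between the pads) lies 19 mm behind it; z points along the fingers, y is the line along which they close (so a half turn about z gives the same grasp; the last joint's range is limited). The gripper opens to 92 mm and grips with 3 to 60 N. Pads are 19 mm wide; open, the fingers measure 130 mm over their backs; the gripper's body (75 mm by 190 mm) begins 47 mm behind the grasp point.
Start: joints at [-1.285, 0.342, 1.524, -0, 1.275, -0.146], TCP at [0.22, -0.477, 0.227] pointing down, gripper open.
Joint ranges: [-2.53, 2.53], [-0.77, 2.02], [0.04, 2.7], [-1, 4.14], [0.28, 2.66], [-3.11, 3.11]. Speed limits (rad/s): [2.57, 2.57, 3.14, 3.14, 3.14, 3.14].

### API

Orientations are given as [roll, pitch, yaw] about the fixed x, y, z axes, in that order (R = Rz(yaw) Ry(pitch) Rx(roll)).
In Python, from cell import * gives the robot as it stands.
- The arm moves only by the tool step_arm, never from a script. Its argument "commands" is a list of rows, each a list of 7 numbers: the opening, from 0 (shut) to 1 (fully open), then the shift along the world's x, y, z in cm, then the turn, a rotation vector about the world's x, y, z in rad. A call has 1 to 5 rows; each row is the pose to reach, as a shift and turn from the pose commanded when the call began; what a row does not reach only later rows make up. A row lasts 1/12 s, in which the tool goes at most 41.7 mm and 7.16 degrees, less where a joint would pass 70% of its speed; a pose out of reach is approached as far as the arm can. A call with a gripper value outside its range is refused whole. The fingers move at their own pace and stop on an object; "grip_force" is the grip in N (left out, the last holds). Time passes only in rows, so rows that repeat a pose let the fingers close. It gives the time, the measured TCP pose, the force, the opening and the grip force at its end, in the units of the state.
- observe(): the state, without advancing time (a new reading comes with each control period).
- read_camera(name): name is "scene" or "top" or "wrist"; returns the picture (420x560x3 uint8, red, green, blue); there is no depth.
- camera_model(name): a dict with "vfov" (degrees; the focal length in pixels is half the picture's height over the tangent of half this angle, whatever the lens; pixels are square), "cx", "cy" (the principal point, pixels), "world_to_cam" (4x4, takes a point from world to camera coordinates). Camera axes: x right, y up, looking along -z (the intrinsics and any distortion apply to the point x, -y, -z); pixel columns grow to the right and rows downward; lengths in m; the calibration is good to about 2 mm. A picture is of the moment at which its call begins: read the wrist's pose just before it. camera_model takes no time and is no camera call; for the wrist camera it gives the pose at the moment of the call.
- hand_in(): hands the job in; it is judged then, once.
The state is a dict: "time": time; "qpos": joint angles; "qvel": joint speeds; "joint_efforts": joint torques, N m; "tool_pos": TCP position; "tool_rot": TCP orientation; "contact_force": force on the tool from outside, world axes, zero at the start; "torque": the same for the moment, N m; "opening": finger opening in m; "grip_force": force on a finger pad.
Only numpy, scipy, OpenCV 4.12 (cv2) and the standard library are available. Lean on these libraries where they do the work, as an engineer would, in place of code of your own. Each camera call takes 0.05 s, during which the arm holds its last target. There are 200 camera calls.

### The job

Show your colleague at the open stereo amplifier what to replace, without touching the amplifier, the parts box or anything in or around them: bring your fingertips to about two centimetres directly above the failed capacitor (of the two big cans standing side by side on the circuit board, the one next to the finned heatsink) and hold still there for two full seconds. Then point in the same way at the one spare can in the parts box that is the same size, and finish still pointing at it. Do not point at the board's other big can or at the wrong spare cans on the way, and leave the spares and the tools lying as they are.

Things in the scene. Friction and masses are not known exactly. Their poses are not given: they have to be found in the camera images.
- bad_cap_top (a point): centre of the top of the failed capacitor: one of two like upright cans, 25 mm across and 40 mm tall, black sleeve with a bare metal end, on the green circuit board of the opened amplifier; the one next to the finned heatsink, its end slightly domed. Its top is 60 mm above the table; z axis up
- good_cap_top (a point): centre of the top of the other, sound capacitor of that size on the board, 44 mm from the failed one, towards the round transformer; top 58 mm above the table
- heatsink_top (a point): centre of the top of the black finned heatsink along one side of the board: 130 mm long (amplifier's x), 30 mm thick (y), top 58 mm above the table
- amp: stereo amplifier without its cover, 220 mm wide (y), 180 mm deep (x), fixed; origin on the table under its middle, front panel with knobs to its -x, heatsink to its -y, ring-shaped transformer to its +y. Front and rear panels are its highest parts, 72 mm above the table
- parts_box: grey spares box with 2 x 3 open compartments, 128 x 192 mm (x, y), rim 42 mm high, fixed; origin on the table under the middle of the compartments; its clear lid is folded back flat beyond its +x rim and slopes down to the table, reaching 190 mm from the origin
- spare_25_top (a point): centre of the top of the right spare: a loose can capacitor 25 mm across and 40 mm tall, standing upright in any one of the box's compartments (about 60 x 61 mm each); top 42.5 mm above the table; z axis up
- spare_25: the right spare itself; origin at the centre of its underside
- spare_35_top (a point): centre of the top of the too-wide spare, 35 mm across and 42 mm tall, upright in another compartment; top 44.5 mm above the table
- spare_35: the too-wide spare; origin at the centre of its underside
- spare_16_top (a point): centre of the top of the too-thin spare, 16 mm across and 32 mm tall, upright in another compartment; top 34.5 mm above the table
- spare_16: the too-thin spare; origin at the centre of its underside
- relay: loose black relay block 28 x 22 x 26 mm in another compartment; origin at the centre of its underside
- film_cap: loose grey film capacitor block 14 x 32 x 24 mm in another compartment; origin at the centre of its underside
- choke: loose copper-coloured ring choke 30 mm across, 13 mm tall, in another compartment; origin at the centre of its underside
- solder_pump: loose desoldering pump, a tube 19 mm thick and about 180 mm long lying along x between amplifier and spares box; origin at the middle of its underside
- screwdriver: loose screwdriver, 170 mm, lying on the near edge of the table on the robot's right, no higher than 35 mm
- solder_reel: loose solder reel, 60 mm across, 40 mm tall, standing on the near edge of the table on the robot's left; origin at the centre of its underside
Mind the look-alikes: they are no part of the job. What is shaped like the spare_25 but yellow is not meant.

How it is judged:
On the way:
1. the fingertips point at the failed capacitor from just above and stay there (1.6 s at least) (horizontal distance between the grasp point and bad_cap_top below 0.012 m and z of the grasp point in the frame of bad_cap_top between 0.02 and 0.065 m), for 1.6 s.
At the end, for the whole second after the job is handed in: The grasp point between the fingers (the fingertips are about 19 mm below it) is within 12 mm sideways of the axis of the 25 mm spare and 20 to 65 mm above its top, and stays there; the spare stands upright and at rest, and no spare, part or tool has moved by 10 mm or more (horizontal distance between the grasp point and spare_25_top below 0.012 m and z of the grasp point in the frame of spare_25_top between 0.02 and 0.065 m and distance of each of spare_25, relay, spare_35, film_cap, spare_16, choke, solder_pump, screwdriver, solder_reel from where it was at the start of the episode below 0.01 m and linear speed of spare_25 below 0.02 m/s and angle between spare_25's own z axis and vertical below 0.1 rad); the robot touches nothing.
It fails at once if the robot touches the amplifier, the spares box or a part lying in it (contact force between any of the fingers, the arm and amp above 0.5 N or contact force between any of the fingers, the arm and parts_box above 0.5 N or contact force between any of the fingers, the arm and spare_25 above 0.5 N or contact force between any of the fingers, the arm and relay above 0.5 N or contact force between any of the fingers, the arm and spare_35 above 0.5 N or contact force between any of the fingers, the arm and film_cap above 0.5 N or contact force between any of the fingers, the arm and spare_16 above 0.5 N or contact force between any of the fingers, the arm and choke above 0.5 N).
It fails at once if a spare or another part in the box is lifted or shifted by more than 10 mm (distance of any of spare_25, relay, spare_35, film_cap, spare_16, choke from where it was at the start of the episode above 0.01 m).
It fails at once if the pump, the screwdriver or the solder reel is touched or shifted by more than 10 mm (distance of any of solder_pump, screwdriver, solder_reel from where it was at the start of the episode above 0.01 m or contact force between any of the fingers, the arm and solder_pump above 0.5 N or contact force between any of the fingers, the arm and screwdriver above 0.5 N or contact force between any of the fingers, the arm and solder_reel above 0.5 N).
It fails at once if the fingertips come down over one of the other three big capacitors (sound one on the board, 35 mm or 16 mm spare) as if to point at it ((horizontal distance between the grasp point and good_cap_top below 0.012 m and z of the grasp point in the frame of good_cap_top between -0.02 and 0.055 m) or (horizontal distance between the grasp point and spare_35_top below 0.012 m and z of the grasp point in the frame of spare_35_top between -0.02 and 0.055 m) or (horizontal distance between the grasp point and spare_16_top below 0.012 m and z of the grasp point in the frame of spare_16_top between -0.02 and 0.055 m)).
It also fails if it takes over 40 s, if anything falls off the work surface, if the arm or the gripper's body presses on something with over 40 N, if the wrist force passes 120 N, or if a joint passes its speed limit or range.

## Working session

There is one attempt and no reset: what is moved stays moved. The work goes in short steps, Python scripts to look and compute and a tool call to move; the robot and the scene stay as the last step left them, time stands still between calls to the robot, and variables do not carry over. Pictures are saved under pics/ and viewed, at most 10 in all, crops included, and the job is handed in when it is done.

Besides the shell and the picture viewer there is one more tool, called as name(argument=value, ...), one argument or row to a line, values as JSON. step_arm: Moves the arm, as the interface text tells. Its arguments: {"type":"object","properties":{"commands":{"type":"array"},"grip_force":{"type":"number"}},"required":["commands"]}

```bash
mkdir -p pics; python3 - <<'E'
from cell import *
import cv2
for n in ("top","scene"):
    cv2.imwrite(f"pics/{n}0.png",read_camera(n)[:,:,::-1]); m=camera_model(n); print(n,m)
s=observe();print(s["time"],s["tool_pos"],s["tool_rot"])
E
```

```text
top {'vfov': 54.5879352060338, 'cx': 278.82997018379064, 'cy': 210.05465345715427, 'world_to_cam': array([[-0.00965176, -0.99978181,  0.01852496, -0.04604788],
       [ 0.99590606, -0.00794591,  0.09004431, -0.48799438],
       [-0.08987746,  0.01931821,  0.99576546, -0.89789506],
       [ 0.        ,  0.        ,  0.        ,  1.        ]])}
scene {'vfov': 55.18448968870164, 'cx': 280.24969947558975, 'cy': 204.15633016244095, 'world_to_cam': array([[ 0.72967837,  0.68361517,  0.01548479, -0.33195746],
       [-0.42043077,  0.43067081,  0.79859916,  0.15622519],
       [ 0.53926566, -0.58923082,  0.60166402, -1.11839552],
       [ 0.        ,  0.        ,  0.        ,  1.        ]])}
0.1 [ 0.21962483 -0.47645518  0.22613209] [-3.14026065e+00 -1.89433630e-04  4.31807200e-01]
```

View pics/top0.png

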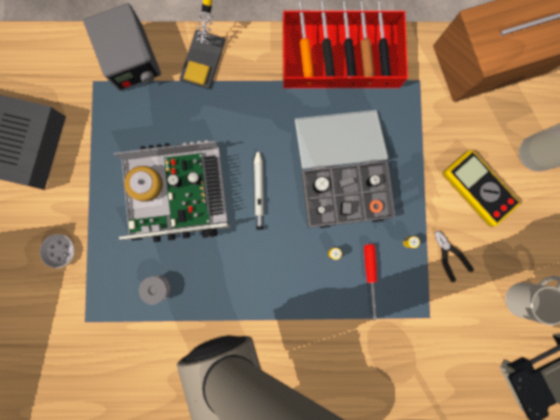

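View pics/scene0.png

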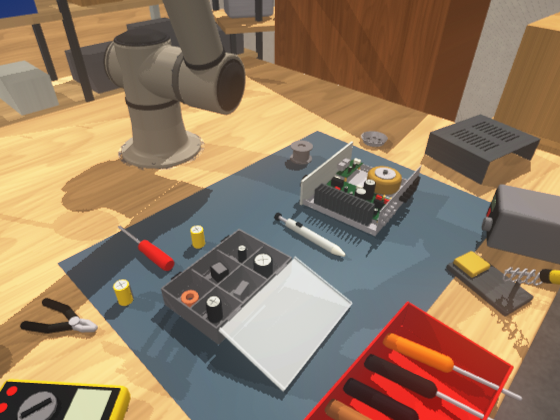

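Top view candidates:
- **Board cans:** (193,178) is beside the heatsink at (213,185). (173,180) is on the transformer side.
- **Box cans:** (322,184) looks widest, (375,180) is medium and (321,210) is thin.
- **Yellow decoys:** (335,254) and (413,242).

I choose (193,178) and then (375,180), and check both in one close crop.

```bash
cat > h.py <<'E'
from cell import *
import cv2, numpy as np
def proj(n,P):
    m=camera_model(n); c=m["world_to_cam"]@np.r_[P,1]; f=210/np.tan(np.radians(m["vfov"]/2))
    return m["cx"]+f*c[0]/-c[2], m["cy"]-f*c[1]/-c[2]
def ray(n,u,v,z,m=None):
    m=m or camera_model(n); f=210/np.tan(np.radians(m["vfov"]/2)); T=m["world_to_cam"]
    R=T[:3,:3]; o=-R.T@T[:3,3]; d=R.T@np.array([(u-m["cx"])/f,-(v-m["cy"])/f,-1])
    return o+d*(z-o[2])/d[2]
E
python3 - <<'E'
from h import *
a=cv2.imread("pics/top0.png")
c=lambda y,x:cv2.resize(a[y:y+75,x:x+100],None,fx=4,fy=4,interpolation=cv2.INTER_CUBIC)
b=cv2.imread("pics/scene0.png")
d=lambda y,x:cv2.resize(b[y:y+75,x:x+100],None,fx=4,fy=4,interpolation=cv2.INTER_CUBIC)
cv2.imwrite("pics/crop.png",np.vstack([np.hstack([c(142,135),c(158,298)]),np.hstack([d(160,315),d(242,185)])]))
for p in [(193,178,.06),(173,180,.058),(375,180,.0425),(322,184,.0445),(321,210,.0345),(260,190,.01)]:
    P=ray("top",*p); print(p,P.round(4),np.round(proj("scene",P),1))
E
```

```text
(193, 178, 0.06) [0.5557 0.1365 0.06  ] [358.3 190.5]
(173, 180, 0.058) [0.5519 0.1802 0.058 ] [368.  182.5]
(375, 180, 0.0425) [ 0.5515 -0.2657  0.0425] [210.7 302.4]
(322, 184, 0.0445) [ 0.543  -0.1465  0.0445] [260.4 260.3]
(321, 210, 0.0345) [ 0.4859 -0.1444  0.0345] [239.8 248.4]
(260, 190, 0.01) [ 0.5354 -0.0077  0.01  ] [306.5 235.6]
```

View pics/crop.png

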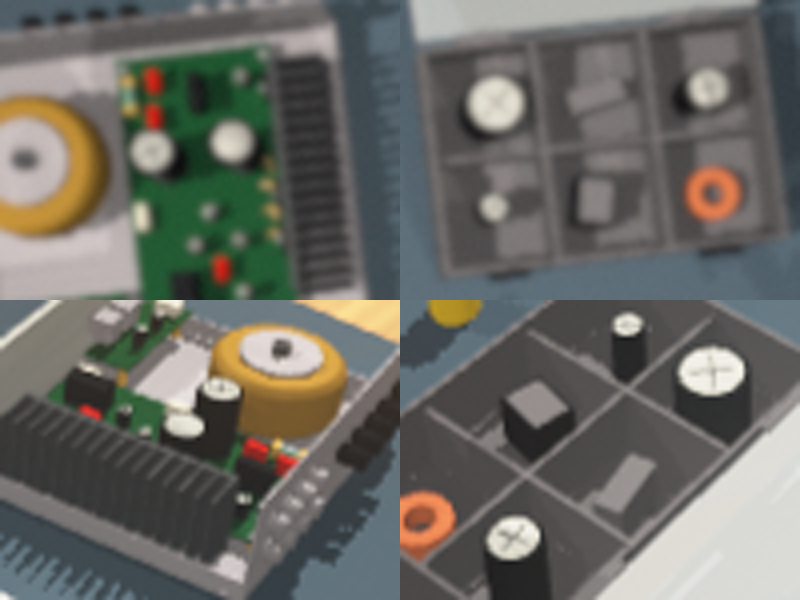

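The crop confirms the board: the domed can at (193,178) is next to the heatsink, and the scored good one is at (174,180). In the box, the medium black can is at (375,180), the wide one at (322,184) and the thin one at (321,210). I'll move high over the board with the gripper shut, then check with the wrist camera.

step_arm(
  commands=[
    [0,1.6,3,0,0,0,0],
    [0,3.3,6,0,0,0,0],
    [0,5,9.2,0,0,0,0],
    [0,6.7,12.2,0,0,0,0],
    [0,8.4,15.3,0,0,0,0],
  ],
)

```text
time: 0.52
tool_pos: [0.304, -0.3222, 0.2264]
tool_rot: [-3.141, 0.0, 0.431]
contact_force: [0.8, -0.6, 0.1]
opening: 0.0631
grip_force: 0.0
```

step_arm(
  commands=[
    [0,1.6,3,0,0,0,0],
    [0,3.3,6,0,0,0,0],
    [0,5,9.2,0,0,0,0],
    [0,6.7,12.2,0,0,0,0],
    [0,8.4,15.3,0,0,0,0],
  ],
)

```text
time: 0.93
tool_pos: [0.3881, -0.1692, 0.2266]
tool_rot: [-3.141, 0.0, 0.432]
contact_force: [0.4, -0.6, -0.2]
opening: 0.0297
grip_force: 0.0
```

step_arm(
  commands=[
    [0,1.6,3,0,0,0,0],
    [0,3.3,6,0,0,0,0],
    [0,5,9.2,0,0,0,0],
    [0,6.7,12.2,0,0,0,0],
    [0,8.4,15.3,0,0,0,0],
  ],
)

```text
time: 1.35
tool_pos: [0.4721, -0.0161, 0.2266]
tool_rot: [-3.142, 0.0, 0.432]
contact_force: [0.6, -0.0, -0.4]
opening: 0.0011
grip_force: 0.0
```

step_arm(
  commands=[
    [0,1.6,3,0,0,0,0],
    [0,3.3,6,0,0,0,0],
    [0,5,9.2,0,0,0,0],
    [0,6.7,12.2,0,0,0,0],
    [0,8.4,15.3,0,0,0,0],
  ],
)

```text
time: 1.77
tool_pos: [0.556, 0.1369, 0.2263]
tool_rot: [-3.142, 0.001, 0.432]
contact_force: [0.4, 0.7, -0.0]
opening: 0.0001
grip_force: 0.0
```

```bash
python3 - <<'E'
from h import *
s=observe(); m=camera_model("wrist"); a=read_camera("wrist")[:,:,::-1]
cv2.imwrite("pics/w1.png",a); np.save("w1.npy",m,allow_pickle=True)
print(s["time"],s["tool_pos"],s["tool_rot"],s["opening"],s["qpos"].round(2) if hasattr(s["qpos"],"round") else s["qpos"])
for P in [(.5557,.1365,.06),(.5519,.1802,.058),s["tool_pos"]]: print(np.round(proj("wrist",P),1))
E
```

```text
1.7667 [0.55603896 0.13688081 0.22629484] [-3.14153206e+00  9.01169236e-04  4.32016574e-01] 0.00012430268631909467 [ 0.11  0.43  1.39 -0.    1.32  1.25]
[284.9 199.6]
[246.5 185.6]
[286.2 274.7]
```

View pics/w1.png

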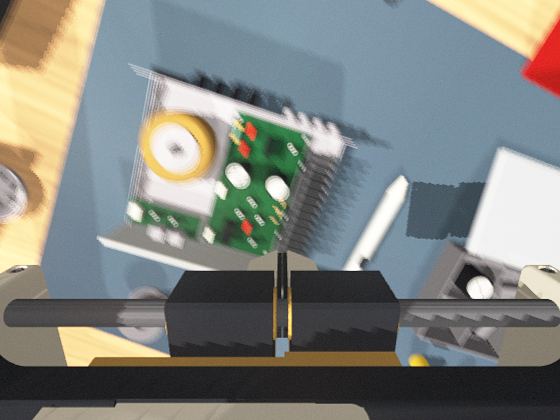

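The wrist view was taken while still moving, so it is blurred: failed can about (278,187), good can (238,176). I'll retake it settled.

step_arm(
  commands=[
    [0,0,0,0,0,0,0],
    [0,0,0,0,0,0,0],
    [0,0,0,0,0,0,0],
  ],
)

```text
time: 2.07
tool_pos: [0.5552, 0.1345, 0.2264]
tool_rot: [3.142, 0.001, 0.431]
contact_force: [-0.5, -0.6, -1.1]
opening: 0.0005
grip_force: 0.0
```

```bash
python3 - <<'E'
from h import *
s=observe(); m=camera_model("wrist"); a=read_camera("wrist")[:,:,::-1]
print(s["time"],s["tool_pos"],s["tool_rot"])
R=m["world_to_cam"][:3,:3];print(-R.T@m["world_to_cam"][:3,3],m)
for P in [(.5557,.1365,.06),(.5519,.1802,.058),s["tool_pos"]]: print(np.round(proj("wrist",P),1))
cv2.imwrite("pics/w2.png",cv2.resize(np.ascontiguousarray(a[120:270,200:400]),None,fx=4,fy=4,interpolation=cv2.INTER_CUBIC))
for u,v,z in[(278,187,.06),(238,176,.058),(480,288,.0425)]:print(ray("wrist",u,v,z))
E
```

```text
2.0667 [0.55521004 0.13450008 0.2263971 ] [3.14155102e+00 1.21841860e-03 4.31378550e-01]
[0.63134564 0.167946   0.38435652] {'vfov': 68.13663848093285, 'cx': 281.85870870339215, 'cy': 213.273824409022, 'world_to_cam': array([[ 0.4183268 , -0.90829535, -0.00149586, -0.11098929],
       [ 0.86469279,  0.39874816, -0.30546076, -0.49548235],
       [ 0.27804506,  0.12648896,  0.95220349, -0.56277147],
       [ 0.        ,  0.        ,  0.        ,  1.        ]])}
[279.2 193.6]
[240.5 179.7]
[279.2 267.6]
[0.56177603 0.1406524  0.06      ]
[0.55444606 0.18410146 0.058     ]
[ 0.54609004 -0.14416946  0.0425    ]
```

View pics/w2.png

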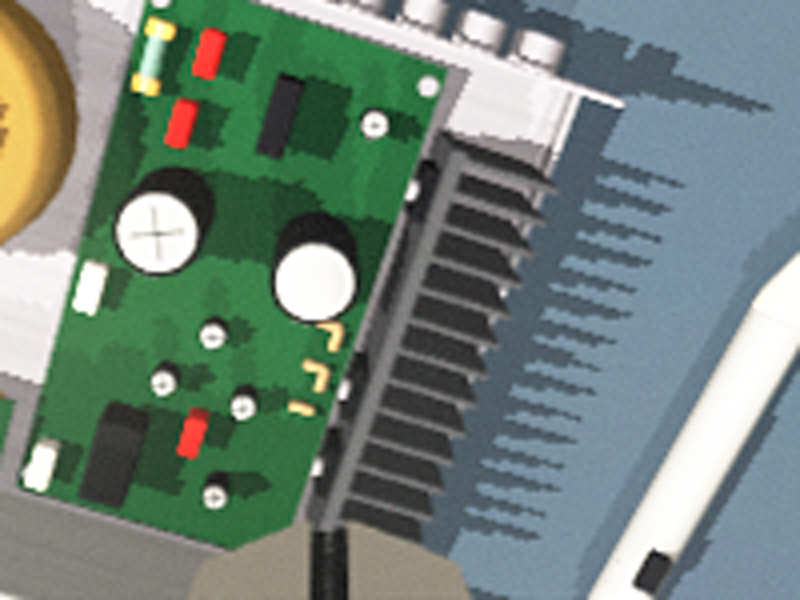

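Settled view: failed can at about (278.5,190), with dome and heatsink neighbour, within about 4 mm of the top-camera estimate. The combined target is (0.558, 0.138), so I'll descend and hold.

step_arm(
  commands=[
    [0,0.3,0.3,-3,0,0,0],
    [0,0.3,0.3,-6,0,0,0],
    [0,0.3,0.3,-9,0,0,0],
    [0,0.3,0.3,-11,0,0,0],
    [0,0.3,0.3,-12,0,0,0],
  ],
)

```text
time: 2.53
tool_pos: [0.5569, 0.1368, 0.1042]
tool_rot: [-3.14, 0.004, 0.43]
contact_force: [-0.3, 0.2, -0.1]
opening: 0.0006
grip_force: 0.0
```

step_arm(
  commands=[
    [0,0,0,-1,0,0,0],
    [0,0,0,-2,0,0,0],
    [0,0,0,-2.4,0,0,0],
    [0,0,0,-2.4,0,0,0],
    [0,0,0,-2.4,0,0,0],
  ],
)

```text
time: 2.95
tool_pos: [0.5592, 0.1382, 0.0834]
tool_rot: [3.141, -0.001, 0.432]
contact_force: [-0.1, -0.7, -0.2]
opening: 0.0003
grip_force: 0.0
```

```bash
python3 - <<'E'
from h import *
a=read_camera("wrist")[:,:,::-1]; b=read_camera("scene")[150:240,310:430,::-1];t=read_camera("top")[130:220,140:260,::-1]
r=lambda x:cv2.resize(np.ascontiguousarray(x),(400,300),interpolation=cv2.INTER_CUBIC)
cv2.imwrite("pics/w3.png",np.vstack([np.hstack([r(a),r(a[120:270,180:380])]),np.hstack([r(b),r(t)])]))
print(np.round(proj("wrist",(.558,.138,.06)),1))
E
```

```text
[279.5 252.3]
```

View pics/w3.png

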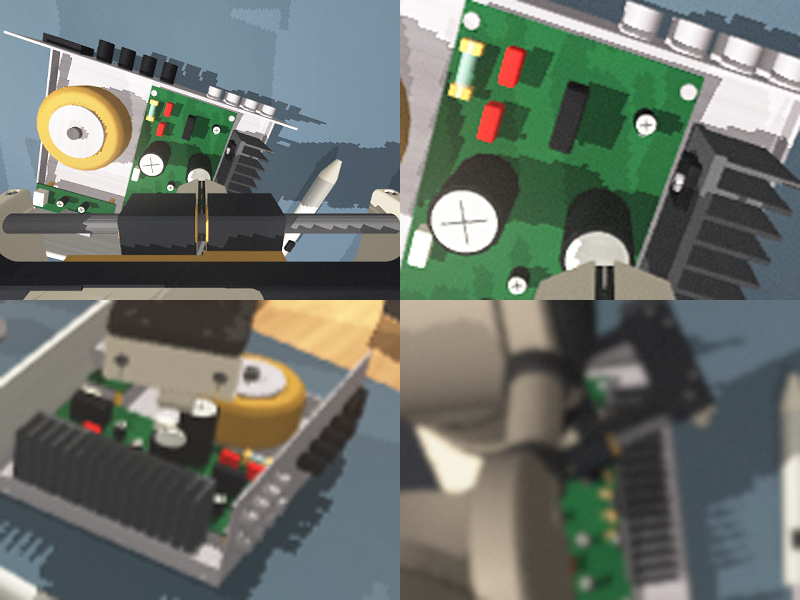

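The fingertips are right above the domed can: its centre is at about (280,251) and (279.5,252) was predicted. Holding.

step_arm(
  commands=[
    [0,0,0,0,0,0,0],
    [0,0,0,0,0,0,0],
    [0,0,0,0,0,0,0],
    [0,0,0,0,0,0,0],
    [0,0,0,0,0,0,0],
  ],
)

```text
time: 3.52
tool_pos: [0.5588, 0.1382, 0.0828]
tool_rot: [3.141, -0.0, 0.432]
contact_force: [0.9, 0.5, 0.1]
opening: 0.0005
grip_force: 0.0
```

step_arm(
  commands=[
    [0,0,0,0,0,0,0],
    [0,0,0,0,0,0,0],
    [0,0,0,0,0,0,0],
    [0,0,0,0,0,0,0],
    [0,0,0,0,0,0,0],
  ],
)

```text
time: 3.93
tool_pos: [0.5587, 0.1382, 0.0827]
tool_rot: [3.141, 0.0, 0.432]
contact_force: [-0.2, -0.1, -0.2]
opening: 0.0007
grip_force: 0.0
```

step_arm(
  commands=[
    [0,0,0,0,0,0,0],
    [0,0,0,0,0,0,0],
    [0,0,0,0,0,0,0],
    [0,0,0,0,0,0,0],
    [0,0,0,0,0,0,0],
  ],
)

```text
time: 4.35
tool_pos: [0.5588, 0.1382, 0.0828]
tool_rot: [3.141, -0.0, 0.432]
contact_force: [0.2, -0.5, -0.2]
opening: 0.0001
grip_force: 0.0
```

step_arm(
  commands=[
    [0,0,0,0,0,0,0],
    [0,0,0,0,0,0,0],
    [0,0,0,0,0,0,0],
    [0,0,0,0,0,0,0],
    [0,0,0,0,0,0,0],
  ],
)

```text
time: 4.77
tool_pos: [0.5587, 0.1382, 0.0827]
tool_rot: [3.142, 0.0, 0.432]
contact_force: [0.5, -0.2, -0.1]
opening: 0.0004
grip_force: 0.0
```

step_arm(
  commands=[
    [0,0,0,0,0,0,0],
    [0,0,0,0,0,0,0],
    [0,0,0,0,0,0,0],
    [0,0,0,0,0,0,0],
    [0,0,0,0,0,0,0],
  ],
)

```text
time: 5.18
tool_pos: [0.5587, 0.1382, 0.0828]
tool_rot: [3.142, -0.0, 0.432]
contact_force: [-0.2, 0.8, 0.1]
opening: 0.0004
grip_force: 0.0
```

step_arm(
  commands=[
    [0,0,0,0,0,0,0],
    [0,0,3,0,0,0,0],
    [0,0,0,3,0,0,0],
    [0,0,0,6,0,0,0],
    [0,0,0,9,0,0,0],
  ],
)

```text
time: 5.6
tool_pos: [0.5582, 0.138, 0.1733]
tool_rot: [-3.141, 0.002, 0.432]
contact_force: [0.2, -0.1, -0.4]
opening: 0.0008
grip_force: 0.0
```

The second row of that last call had a slip of mine: 3 cm in the y column instead of z. That nudged the tool briefly sideways towards the good can, before it rose. By my estimate it stayed about 15 mm from that can's axis, outside the 12 mm limit, and there was no contact. The hold before it lasted 2.2 s. On to the spare.

step_arm(
  commands=[
    [0,0,-3,1,0,0,0],
    [0,0,-6,2,0,0,0],
    [0,0,-9,3,0,0,0],
    [0,0,-12,3,0,0,0],
    [0,0,-15,3,0,0,0],
  ],
)

```text
time: 6.02
tool_pos: [0.5589, -0.0131, 0.2037]
tool_rot: [3.14, -0.002, 0.432]
contact_force: [0.1, -0.1, -0.4]
opening: 0.0006
grip_force: 0.0
```

step_arm(
  commands=[
    [0,0,-3,0,0,0,0],
    [0,0,-6,0,0,0,0],
    [0,0,-9,0,0,0,0],
    [0,0,-12,0,0,0,0],
    [0,0,-15,0,0,0,0],
  ],
)

```text
time: 6.43
tool_pos: [0.5585, -0.1633, 0.2028]
tool_rot: [3.141, -0.0, 0.432]
contact_force: [0.6, -0.5, 0.7]
opening: 0.0006
grip_force: 0.0
```

step_arm(
  commands=[
    [0,-0.2,-3,0,0,0,0],
    [0,-0.4,-6,0,0,0,0],
    [0,-0.5,-8,0,0,0,0],
    [0,-0.5,-9.5,0,0,0,0],
    [0,-0.5,-10.2,0,0,0,0],
  ],
)

```text
time: 6.85
tool_pos: [0.5535, -0.2657, 0.2025]
tool_rot: [3.141, 0.0, 0.43]
contact_force: [-0.4, 0.5, 0.5]
opening: 0.0003
grip_force: 0.0
```

step_arm(
  commands=[
    [0,0,0,0,0,0,0],
    [0,0,0,0,0,0,0],
    [0,0,0,0,0,0,0],
    [0,0,0,0,0,0,0],
  ],
)

```text
time: 7.18
tool_pos: [0.554, -0.2625, 0.2029]
tool_rot: [-3.141, -0.0, 0.433]
contact_force: [0.7, -0.1, 0.4]
opening: 0.0006
grip_force: 0.0
```

```bash
python3 - <<'E'
from h import *
s=observe(); m=camera_model("wrist"); a=read_camera("wrist")[:,:,::-1]
print(s["time"],s["tool_pos"],s["tool_rot"],np.round(proj("wrist",(.554,-.264,.0425)),1))
for u,v in [(280,190),(280,200),(290,200)]:print(u,v,ray("wrist",u,v,.0425,m))
cv2.imwrite("pics/w4.png",cv2.resize(np.ascontiguousarray(a[120:270,180:380]),None,fx=4,fy=4,interpolation=cv2.INTER_CUBIC))
E
```

```text
7.1833 [ 0.55401538 -0.26245765  0.20289847] [-3.14144790e+00 -1.60886063e-04  4.33379473e-01] [282.1 196.9]
280 190 [ 0.55988711 -0.25865306  0.0425    ]
280 200 [ 0.54999836 -0.26320978  0.0425    ]
290 200 [ 0.55446482 -0.27284485  0.0425    ]
```

View pics/w4.png

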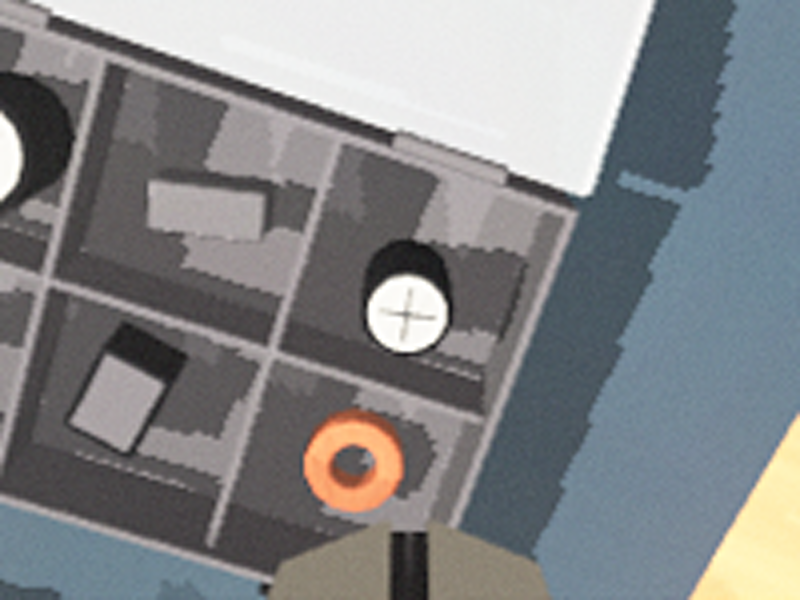

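The spare is at (281.5,198), within 2 px of the prediction, which puts it at about (0.553,-0.264). Descending.

step_arm(
  commands=[
    [0,-0.1,-0.1,-3,0,0,0],
    [0,-0.1,-0.1,-6,0,0,0],
    [0,-0.1,-0.1,-9,0,0,0],
    [0,-0.1,-0.1,-11,0,0,0],
    [0,-0.1,-0.1,-12,0,0,0],
  ],
)

```text
time: 7.65
tool_pos: [0.5515, -0.2631, 0.0798]
tool_rot: [-3.138, 0.003, 0.433]
contact_force: [-0.7, 0.6, 0.5]
opening: 0.0006
grip_force: 0.0
```

step_arm(
  commands=[
    [0,0,0,-1,0,0,0],
    [0,0,0,-1.6,0,0,0],
    [0,0,0,-1.6,0,0,0],
    [0,0,0,-1.6,0,0,0],
    [0,0,0,-1.6,0,0,0],
  ],
)

```text
time: 8.07
tool_pos: [0.5535, -0.2652, 0.068]
tool_rot: [3.14, -0.001, 0.432]
contact_force: [-0.6, -0.7, -0.2]
opening: 0.0005
grip_force: 0.0
```

step_arm(
  commands=[
    [0,0,0,0,0,0,0],
    [0,0,0,0,0,0,0],
    [0,0,0,0,0,0,0],
    [0,0,0,0,0,0,0],
    [0,0,0,0,0,0,0],
  ],
)

```text
time: 8.48
tool_pos: [0.5528, -0.2649, 0.0669]
tool_rot: [3.141, -0.0, 0.432]
contact_force: [0.6, -0.0, 0.1]
opening: 0.0003
grip_force: 0.0
```

```bash
python3 - <<'E'
from h import *
a=read_camera("wrist")[:,:,::-1]; b=read_camera("scene")[250:340,160:280,::-1]
r=lambda x:cv2.resize(np.ascontiguousarray(x),(400,300),interpolation=cv2.INTER_CUBIC)
cv2.imwrite("pics/w5.png",np.hstack([r(a[150:300,180:380]),r(b)]))
print(np.round(proj("wrist",(.553,-.264,.0425)),1),observe()["tool_pos"])
E
```

```text
[279.  249.2] [ 0.55272519 -0.26486999  0.0667945 ]
```

View pics/w5.png

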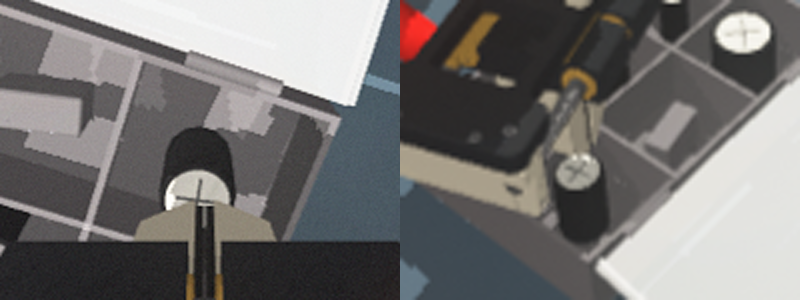

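The fingertips are centred over the 25 mm spare: its centre is at about (280,250) and (279,249) was predicted.

```bash
python3 -c "
from cell import *
print(hand_in())"
```

```text
the job is handed in; nothing more can be done
None
```

I held over the failed capacitor for about 2.2 s and handed in while still pointing at the 25 mm spare, with no contact seen, but no verdict came back; one mistyped row swung the tool sideways for about 0.1 s to an estimated 15 mm from the good can's axis (limit 12 mm).

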